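# Wind a label roller back past its pawl and feed out two clicks

### The job

The label winder has been wound on too far: ease the knob forward a touch, press it down gently, only until the pawl comes free, turn the roller back until its red mark stands at the green pointer and let the knob up there so that the pawl holds it. Then turn the knob forward (counter-clockwise seen from above) by two clicks, one at a time with a short rest in each notch, and leave it on the second click, held by the pawl. Never force the knob down hard or back against the pawl, and leave the other things on the desk alone.

Things in the scene. Friction and masses are not known exactly. Their poses are not given: they have to be found in the camera images.
- winder: Label winder fixed on the desk: grey base 200 x 180 x 50 mm (x, y, z). A vertical spindle carries the roller: toothed steel wheel (radius 45 mm), white label roll (38) and white rim disc (44, its top 119 mm above the desk), and a black knob; all turn and sink as one. Origin under the base's middle, on the spindle axis, at desk height; z up.
- spindle (a point): Point on the spindle axis 121 mm above the desk, just over the rim disc. Centred above it is the knob, 40 mm across and 34 mm tall, keyed to the spindle but sliding on it: it starts anywhere from 0 to 22 mm above its shoulder (not measured; top 176 to 198 mm, underside 142 to 164 mm above the desk), slides down with 1 to 3 N of drag, and only on the shoulder does pressing it push the roller down.
- stop: Hard bottom stop inside the base (not seen), on the spindle axis; origin at desk height. Once the knob sits on its shoulder, knob and roller go down 10 mm against a spring to it: they start at 4 N, the pawl is clear of the teeth at 9 to 10 N (5 mm down), the stop is met at 14 N. Stay below 14 N: landing on it with more than 15 N of shock is too hard. Let up, they rise and the pawl drops back in.
- pointer (a point): Tip of the green pointer, 46 mm from the spindle axis on the winder's -y side, 119 mm above the desk, on a green post 121 mm tall. The rim disc's red mark stands at it when the roller is at its start line.
- roller (a joint): Angle of roller and knob, rad, counter-clockwise from above (forward) positive, 0 with the red mark at the green pointer. A notch (black ticks) is 0.349 rad; it rests on the pawl at whole notches and starts in the 3rd or 4th. A spring pulls it backward with 0.1 N m (damping 0.1 N m s/rad): let go, it runs back to the next tooth, or with the pawl clear to -1.2 rad. Forward takes 0.15 to 0.3 N m.
- pawl: Orange sprung pawl arm, 45 mm long, on the base's +y side. Origin at its pivot, 44 mm along the winder's +x and 51 mm along +y from the spindle axis, 51 mm above the desk. It stops the roller from turning back until the knob is pressed down, lifts easily only when eased of load by turning forward a little first, and must not be forced by over 20 N (0.85 N m on the knob).
- pawl_nose (a point): Middle of the pawl's tip (5 mm thick), which rests in the ratchet teeth at the winder's +y side. It stands about 43 mm from the spindle axis when seated in a notch and 48 mm or more when clear of the teeth.
- spare_roll: Spare white label roll lying beside the winder, 76 mm across, 40 mm tall; origin under its centre.
- pen_cup: Black pen cup on the winder's other side, 72 mm across, 85 mm tall; origin under its centre.
- flask: Blue drinking flask with black cap, 70 mm across, 210 mm tall; origin under its centre.
- mug: White mug, 80 mm across, 90 mm tall; origin under its centre.
- stapler: Blue stapler, 45 x 130 x 50 mm; origin under its centre.
- calculator: Grey desk calculator, 150 x 100 x 16 mm; origin under its centre.
- mouse: Black computer mouse, 100 x 58 x 26 mm; origin under its centre.

How it is judged:
By the outcome, as a careful person would: the job done as asked, in the order asked, and still so for the second after the job is handed in, with the robot touching nothing.
It also fails if it takes over 56 s, if anything falls off the work surface, if the arm or the gripper's body presses on something with over 40 N, if the wrist force passes 120 N, or if a joint passes its speed limit or range.

### The arm

A 6-joint arm with a two-finger parallel gripper is mounted at the origin on the work surface. World frame = base frame: x ahead of the robot, y to its left, z up, the work surface at z = 0. Lengths are in m, angles in rad, forces in N, time in s.
With the tool pointing down it reaches from about 0.375 to 0.9 m from the base axis. Payload 3.1 kg.
Tool frame: the origin (TCP) lies between the finger pads; the fingertips stand 22 mm ahead of it and the grasp point (between the pads) lies 3 mm ahead of it; z points along the fingers, y is the direction in which the jaws open and shut (so a half turn about z gives the same grasp; the last joint's range is limited). The gripper opens to 85 mm and grips with 20 to 120 N. Pads are 22 mm wide; open, the fingers measure 114 mm over their backs; the gripper's body (76 mm by 85 mm) begins 54 mm behind the grasp point. The pads swing forward as they close: fully open they stand 13 mm farther back than shut.
Start: joints at [0.957, 0.527, 1.433, -0, 1.181, -0.178], TCP at [0.264, 0.567, 0.253] pointing down, gripper open.
Joint ranges: [-3.08, 3.08], [-0.75, 2.2], [0.22, 2.44], [-1.43, 4.57], [0, 2.65], [-2.85, 2.85]. Speed limits (rad/s): [2.79, 2.79, 3.14, 3.14, 3.14, 3.14].

### API

Orientations are given as a unit quaternion [x, y, z, w].
In Python, from station import status, snapshot, manip gives the robot as it stands.
- The arm moves only by the tool move_arm, never from a script. Its argument "plan" is a list that holds one entry, the list of rows, each a list of 7 numbers: the turn, a rotation vector about the tool's x, y, z scaled (see below), then the shift along the tool's x, y, z scaled (see below), then the closure, from 0 (fully open) to 1 (shut). A call has exactly 8 rows; each row is the pose to reach, as a shift and turn from the pose commanded when the call began, along the tool's axes at that moment; what a row does not reach only later rows make up. The controller multiplies each number of a shift by 100 mm and each number of a turn by pi/4 rad. A row lasts 1/8 s, in which the tool goes at most 62.5 mm and 10.7 degrees, less where a joint would pass 70% of its speed; a pose out of reach is approached as far as the arm can. A call with a number of a shift or a turn outside -1 to 1 is refused whole. A call with a gripper value outside its range is refused whole. The fingers move at their own pace and stop on an object; "force" is the grip in N (left out, the last holds). Time passes only in rows, so rows that repeat a pose let the fingers close, or fill a call up. It gives the time, the measured TCP pose, the force and the opening at its end, in the units of the state.
- status.sense(): the state, without advancing time (a new reading comes with each control period).
- snapshot(name): name is "side" or "top" or "wrist"; returns a dict with "img" (400x640x3 uint8, red, green, blue), "depth" (400x640 float32, m along the optical axis (not along the pixel's ray), 0 where there is no reading), "mtx" (3x3 intrinsics, pixels), "T" (4x4, takes a point from camera to world coordinates). Camera axes: x right, y up, looking along -z (the intrinsics and any distortion apply to the point x, -y, -z); pixel columns grow to the right and rows downward; lengths in m; the calibration is good to about 2 mm. A picture is of the moment at which its call begins.
- manip.sign_off(): hands the job in, once; it reports no verdict.
The state is a dict: "t": time; "q": joint angles; "qd": joint speeds; "tau": joint torques, N m; "tcp_pos": TCP position; "tool_rot": TCP orientation; "force": force on the tool from outside, world axes, zero at the start; "ft_torque": the same for the moment, N m; "finger_gap": opening from 0.0 (shut) to 1.0 (fully open).
Only numpy, scipy, OpenCV 4.12 (cv2) and the standard library are available. Lean on these libraries where they do the work, as an engineer would, in place of code of your own. Each camera call takes 0.05 s, during which the arm holds its last target. There are 200 camera calls.

## Working session

There is one attempt and no reset: what is moved stays moved. The work goes in short steps, Python scripts to look and compute and a tool call to move; the robot and the scene stay as the last step left them, time stands still between calls to the robot, and variables do not carry over. Pictures are saved under pics/ and viewed, on a budget of 10 in all, crops included, one or two more only if the job needs it, and the job is handed in when it is done.

Besides the shell and the picture viewer there is one more tool, called after "Call:" in YAML: its name, and indented under it one key for each argument. move_arm: Moves the arm, as the interface text tells. Its arguments: {"type":"object","properties":{"plan":{"type":"array"},"force":{"type":"number"}},"required":["plan"]}

```bash
mkdir -p pics; ls; python3 - <<'E'
from station import status, snapshot
import cv2,numpy as np
s=status.sense(); print({k:np.round(v,3) for k,v in s.items()})
a=[]
for n in ["top","side"]:
    d=snapshot(n); np.savez(f"{n}0.npz",**d); a.append(d["img"]); print(n,d["mtx"],d["T"].round(3),d["depth"].min(),d["depth"].max())
    cv2.imwrite(f"pics/{n}0.png",d["img"][...,::-1])
E
```

```text
pics
{'t': np.float64(0.0), 'q': array([ 0.956,  0.529,  1.434, -0.   ,  1.181, -0.178]), 'qd': array([ 0.001, -0.   , -0.   , -0.001, -0.   ,  0.   ]), 'tau': array([-1.0000e-03, -4.4234e+01, -1.7803e+01, -0.0000e+00,  8.0000e-03,
        0.0000e+00]), 'tcp_pos': array([0.263, 0.566, 0.252]), 'tool_rot': array([ 0.216,  0.976, -0.001, -0.   ]), 'force': array([ 0.055,  0.419, -0.885]), 'ft_torque': array([-0.006, -0.006,  0.022]), 'finger_gap': np.float64(1.0)}
top [[484.01467146   0.         323.79477972]
 [  0.         484.01467146 196.57899643]
 [  0.           0.           1.        ]] [[ 0.017  0.996 -0.092  0.465]
 [-1.     0.016 -0.009  0.01 ]
 [-0.008  0.093  0.996  1.364]
 [ 0.     0.     0.     1.   ]] 0.0 2.2384348
side [[397.61067532   0.         323.32655687]
 [  0.         397.61067532 194.01227808]
 [  0.           0.           1.        ]] [[-1.     0.003 -0.03   0.563]
 [-0.023 -0.717  0.697  0.834]
 [-0.02   0.697  0.717  0.959]
 [ 0.     0.     0.     1.   ]] 0.0 3.489615
```

View pics/top0.png

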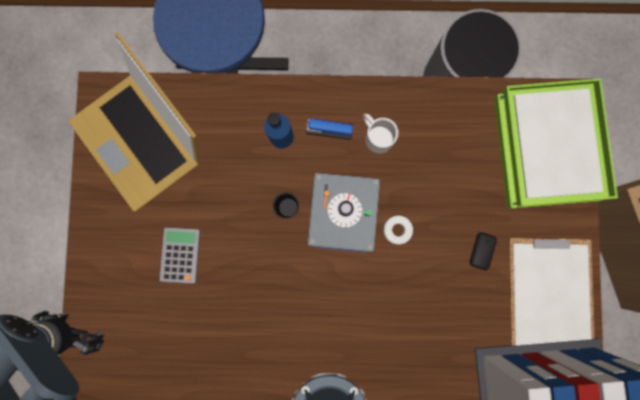

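View pics/side0.png

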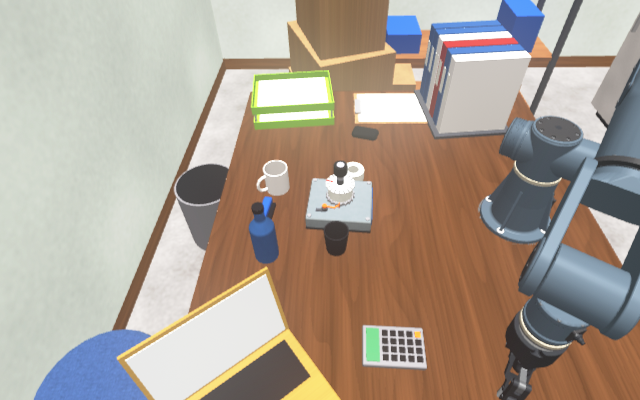

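The top view shows the winder at about (345,212), with the green pointer at (369,213), the pen cup at (287,205) and the spare roll at (399,230). The side view shows the black knob at (340,169) standing clear above the rim. Next I measure.

```bash
cat > h.py <<'E'
import numpy as np,cv2
def ray(d,u,v):
    K,T=d["mtx"],d["T"]; p=np.array([(u-K[0,2])/K[0,0],-(v-K[1,2])/K[1,1],-1.])
    return T[:3,3],T[:3,:3]@p
def onz(d,u,v,z):
    o,r=ray(d,u,v); return o+r*(z-o[2])/r[2]
def px(d,P):
    K,T=d["mtx"],d["T"]; c=T[:3,:3].T@(np.asarray(P,float)-T[:3,3]); return np.array([K[0,0]*c[0]/-c[2]+K[0,2],-K[1,1]*c[1]/-c[2]+K[1,2]])
def pts(d,m):
    v,u=np.nonzero(m); z=d["depth"][v,u]; K,T=d["mtx"],d["T"]
    c=np.c_[(u-K[0,2])/K[0,0]*z,-(v-K[1,2])/K[1,1]*z,-z]; return c@T[:3,:3].T+T[:3,3]
E
python3 - <<'E'
from h import *
t=dict(np.load("top0.npz")); s=dict(np.load("side0.npz"))
def mask(d,f,box):
    h=cv2.cvtColor(d["img"],cv2.COLOR_RGB2HSV).astype(int); m=f(h[...,0],h[...,1],h[...,2]); b=np.zeros_like(m); x0,y0,x1,y1=box; b[y0:y1,x0:x1]=1; return m&b
P=pts(t,np.ones((400,640),bool)); print("nz",len(P))
for n,d,box in(("top",t,(305,170,385,255)),("side",s,(300,150,380,240))):
    Pw=pts(d,np.ones((400,640),bool))
    V=d["img"].reshape(-1,3).max(1) if False else None
    g=mask(d,lambda h,S,v:(h>45)&(h<90)&(S>90)&(v>50),box); print(n,"green px",np.argwhere(g).mean(0)[::-1],g.sum(), pts(d,g).round(3)[::3].tolist()[:8])
    k=mask(d,lambda h,S,v:(v<70),box); Q=pts(d,k); Q2=Q[Q[:,2]>.13]; print("knob",len(Q),len(Q2),Q2.mean(0).round(4),Q2.min(0),Q2.max(0))
    tp=Q2[Q2[:,2]>Q2[:,2].max()-.006]; print(" top",len(tp),tp.mean(0))
    w=mask(d,lambda h,S,v:(S<50)&(v>150),box); Q=pts(d,w);Q=Q[(Q[:,2]>.105)&(Q[:,2]<.13)]; print("rim",len(Q),Q.mean(0),(Q.min(0)+Q.max(0))/2,Q.max(0)-Q.min(0))
m=mask(t,lambda h,S,v:(S<70)&(v>80)&(v<170),(300,165,390,260))
Q=pts(t,m); Q=Q[(abs(Q[:,2]-.05)<.012)]; r=cv2.minAreaRect(Q[:,:2].astype(np.float32)); print("base",len(Q),Q[:,2].mean(),r)
for d,n in((t,"top"),(s,"side")):
    c=(345,212) if n=="top" else (340,190)
    im=d["img"][c[1]-45:c[1]+45,c[0]-50:c[0]+50]; cv2.imwrite(f"pics/{n}c.png",cv2.resize(im[...,::-1],None,fx=4,fy=4,interpolation=cv2.INTER_CUBIC))
a=cv2.imread("pics/topc.png");b=cv2.imread("pics/sidec.png");cv2.imwrite("pics/c0.png",np.hstack([a,b]))
E
```

```text
nz 256000
top green px [367.26086957 212.52173913] 23 [[0.545, -0.086, 0.115], [0.545, -0.093, 0.12], [0.542, -0.086, 0.121], [0.542, -0.093, 0.121], [0.541, -0.088, 0.093], [0.54, -0.093, 0.12], [0.537, -0.089, 0.117], [0.537, -0.096, 0.117]]<stdin>:10: RuntimeWarning: Mean of empty slice.
  ret = um.true_divide(
Traceback (most recent call last):
ValueError: zero-size array to reduction operation minimum which has no identity
```

```bash
python3 - <<'E'
from h import *
t=dict(np.load("top0.npz")); s=dict(np.load("side0.npz"))
for n,d,box in(("top",t,(305,170,385,255)),("side",s,(300,150,380,240))):
    b=np.zeros((400,640),bool); x0,y0,x1,y1=box; b[y0:y1,x0:x1]=1
    Q=pts(d,b); C=d["img"][b].astype(int)
    k=Q[Q[:,2]>.14]; print(n,"knob",len(k),k.mean(0),(k.min(0)+k.max(0))/2,k.max(0)-k.min(0),np.percentile(k[:,2],[5,50,90,100]))
    w=(Q[:,2]>.108)&(Q[:,2]<.13)&(C.min(1)>130); R=Q[w]; print("rim",len(R),np.median(R[:,2]),(R.min(0)+R.max(0))/2,R.max(0)-R.min(0))
    B=Q[abs(Q[:,2]-.05)<.008]; r=cv2.minAreaRect(B[:,:2].astype(np.float32)); print("base",len(B),np.median(B[:,2]),r)
a=[]
for d,c in((t,(345,212)),(s,(340,190))):
    im=d["img"][c[1]-45:c[1]+45,c[0]-50:c[0]+50]; a.append(cv2.resize(im[...,::-1],None,fx=4,fy=4,interpolation=cv2.INTER_CUBIC))
cv2.imwrite("pics/c0.png",np.hstack(a))
E
```

```text
top knob 244 [ 0.53931602 -0.02844445  0.29166519] [ 0.51553727 -0.02087218  0.76599744] [0.10176743 0.06096054 1.19653178] [0.18468702 0.19171851 0.19603894 1.36426333]
rim 676 0.1174734931889646 [ 0.54795658 -0.03539848  0.11793683] [0.08582649 0.09042595 0.01651101]
base 3704 0.048330036153600764 ((0.5466787815093994, -0.032171495258808136), (0.17977477610111237, 0.2008165419101715), 85.50387573242188)
side knob 250 [0.55044656 0.07407949 0.2684101 ] [0.54836427 0.39154635 0.54975209] [0.03811033 0.88391899 0.81883655] [0.15346799 0.19013678 0.95917037 0.95917037]
rim 410 0.11840525888631331 [ 0.5493176  -0.02657613  0.11999783] [0.08508715 0.08157292 0.01792376]
base 2005 0.0492666092052606 ((0.5480386018753052, -0.03842702507972717), (0.31496769189834595, 0.2015756368637085), 86.4393539428711)
```

View pics/c0.png

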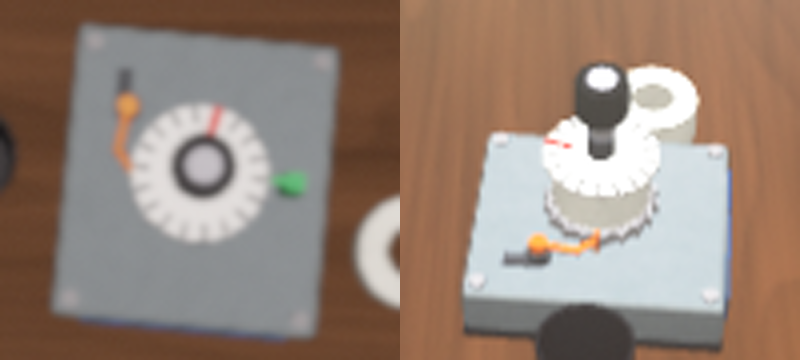

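The crop shows the knob top at about (346,207) in the top view and (341,164) in the side view. The red mark is at (349,197) in the top view, and the pawl is seated at the +y side.

```bash
python3 - <<'E'
from h import *
t=dict(np.load("top0.npz")); s=dict(np.load("side0.npz"))
def cen(d,c,f):
    x,y=c; o=d["img"][y-45:y+45,x-50:x+50]; h=cv2.cvtColor(o,cv2.COLOR_RGB2HSV).astype(int); m=f(*h.transpose(2,0,1)); v,u=np.nonzero(m); return np.array([u.mean()+x-50,v.mean()+y-45]),m.sum(),(u.max()-u.min(),v.max()-v.min())
red=lambda h,S,v:((h<5)|(h>172))&(S>90)&(v>110)
for n,d,c in(("top",t,(345,212)),("side",s,(340,190))):
    r=cen(d,c,red); print(n,"red",r,onz(d,*r[0],.119))
# knob triangulation by hand pixels
for z in(.18,.185,.19,.195): print(z,onz(t,346.25,207,z),onz(s,340.6,164.4,z))
x,y=345,212
b=np.zeros((400,640),bool); b[190:230,325:368]=1
Q=pts(t,b); Q=Q[(Q[:,2]>.165)&(Q[:,2]<.21)]; print("kn",len(Q),Q.min(0),Q.max(0),np.median(Q,0))
b=np.zeros((400,640),bool); b[150:185,320:360]=1
Q=pts(s,b); Q=Q[(Q[:,2]>.13)&(Q[:,2]<.22)&(abs(Q[:,0]-.55)<.04)]; print("kns",len(Q),Q.min(0),Q.max(0)); q=Q[Q[:,2]>.183]; print(np.percentile(q,[0,50,100],0))
for c in[(.547,-.033),(.548,-.0345),(.548,-.032)]:
    M=onz(t,*cen(t,(345,212),red)[0],.119); Ms=onz(s,*cen(s,(340,190),red)[0],.119)
    print(c,[(np.linalg.norm(m[:2]-c),(np.degrees(np.arctan2(m[1]-c[1],m[0]-c[0]))+90+4.5)/20) for m in(M,Ms)])
E
```

```text
top red (array([348., 197.]), np.int64(1), (np.int64(0), np.int64(0))) [ 0.58015383 -0.04149201  0.119     ]
side red (array([329.5, 180.5]), np.int64(4), (np.int64(5), np.int64(1))) [ 0.58121647 -0.04094314  0.119     ]
0.18 [ 0.54980733 -0.03501032  0.18      ] [ 0.548067  -0.0459154  0.18     ]
0.185 [ 0.54944781 -0.03482194  0.185     ] [ 0.54816431 -0.04027208  0.185     ]
0.19 [ 0.54908829 -0.03463356  0.19      ] [ 0.54826161 -0.03462876  0.19      ]
0.195 [ 0.54872877 -0.03444518  0.195     ] [ 0.54835892 -0.02898544  0.195     ]
kn 223 [ 0.52733351 -0.05135245  0.16773155] [ 0.56642099 -0.01221653  0.19688288] [ 0.54637692 -0.03164286  0.19121091]
kns 243 [ 0.5293091  -0.05041315  0.13000622] [ 0.56741943 -0.00823216  0.19681055]
[[ 0.52973601 -0.05041315  0.18303434]
 [ 0.54991321 -0.02508839  0.19191618]
 [ 0.56741943 -0.00823216  0.19681055]]
(0.547, -0.033) [(np.float64(0.03422412732259686), np.float64(4.006658021980437)), (np.float64(0.03512634637250405), np.float64(4.071531409206537))]
(0.548, -0.0345) [(np.float64(0.03290527617646301), np.float64(4.111587434696895)), (np.float64(0.0338356002644771), np.float64(4.176120747278637))]
(0.548, -0.032) [(np.float64(0.033525620632625215), np.float64(3.902653918710888)), (np.float64(0.03439932496953517), np.float64(3.9715557016494145))]
```

Call:
move_arm:
  plan:
    - [[0,0,0,-0.15,-0.12,0,0],[0,0,0,-0.3,-0.25,0,0],[0,0,0,-0.45,-0.37,0,0],[0,0,0,-0.6,-0.5,0,0],[0,0,0,-0.75,-0.62,0,0],[0,0,0,-0.9,-0.75,0,0],[0,0,0,-1,-0.83,0,0],[0,0,0,-1,-0.83,0,0]]

```text
t: 1.1
tcp_pos: [0.3199, 0.4484, 0.2534]
tool_rot: [0.217, 0.976, 0.0, -0.0]
force: [-0.2, 0.3, 0.7]
finger_gap: 0.998
```

Call:
move_arm:
  plan:
    - [[0,0,0,-0.15,-0.12,0,0],[0,0,0,-0.3,-0.25,0,0],[0,0,0,-0.45,-0.37,0,0],[0,0,0,-0.6,-0.5,0,0],[0,0,0,-0.75,-0.62,0,0],[0,0,0,-0.9,-0.75,0,0],[0,0,0,-1,-0.83,0,0],[0,0,0,-1,-0.83,0,0]]

```text
t: 2.1
tcp_pos: [0.3755, 0.3308, 0.2534]
tool_rot: [0.217, 0.976, 0.0, -0.0]
force: [0.0, 0.2, -0.6]
finger_gap: 1.001
```

Call:
move_arm:
  plan:
    - [[0,0,0,-0.15,-0.12,0,0],[0,0,0,-0.3,-0.25,0,0],[0,0,0,-0.45,-0.37,0,0],[0,0,0,-0.6,-0.5,0,0],[0,0,0,-0.75,-0.62,0,0],[0,0,0,-0.9,-0.75,0,0],[0,0,0,-1,-0.83,0,0],[0,0,0,-1,-0.83,0,0]]

```text
t: 3.1
tcp_pos: [0.431, 0.2141, 0.2533]
tool_rot: [0.217, 0.976, 0.0, 0.0]
force: [0.3, -0.4, 0.2]
finger_gap: 1.002
```

Call:
move_arm:
  plan:
    - [[0,0,0,-0.15,-0.12,0,0],[0,0,0,-0.3,-0.25,0,0],[0,0,0,-0.45,-0.37,0,0],[0,0,0,-0.6,-0.5,0,0],[0,0,0,-0.75,-0.62,0,0],[0,0,0,-0.9,-0.75,0,0],[0,0,0,-1,-0.83,0,0],[0,0,0,-1,-0.83,0,0]]

```text
t: 4.1
tcp_pos: [0.4867, 0.0964, 0.2533]
tool_rot: [0.217, 0.976, 0.0, 0.0]
force: [0.8, -0.2, -0.5]
finger_gap: 1.001
```

Call:
move_arm:
  plan:
    - [[0,0,0,-0.15,-0.13,0,0],[0,0,0,-0.3,-0.27,0,0],[0,0,0,-0.45,-0.41,0,0],[0,0,0,-0.6,-0.55,0,0],[0,0,0,-0.75,-0.68,0,0],[0,0,0,-0.9,-0.83,0,0],[0,0,0,-1,-0.92,0,0],[0,0,0,-1,-0.92,0,0]]

```text
t: 5.1
tcp_pos: [0.5385, -0.0299, 0.2532]
tool_rot: [0.217, 0.976, 0.0, 0.0]
force: [0.4, 0.0, -0.1]
finger_gap: 1.004
```

```bash
python3 - <<'E'
from station import snapshot,status
from h import *
d=snapshot("wrist"); np.savez("w1.npz",**d); s=status.sense(); print(s["tcp_pos"],s["q"].round(3),d["T"].round(3),d["mtx"])
im=d["img"].copy()
for P in[(.5475,-.033,.191),(.5475,-.033,.119)]:
    u=px(d,P); print(u); cv2.circle(im,tuple(int(a) for a in u),3,(255,0,255),-1)
cv2.imwrite("pics/w1.png",im[...,::-1])
E
```

```text
[ 0.53797621 -0.02906828  0.25315136] [-0.262  0.412  1.649  0.     1.081 -1.396] [[ 0.424 -0.872 -0.246  0.477]
 [ 0.906  0.408  0.114 -0.001]
 [ 0.001 -0.271  0.963  0.372]
 [ 0.     0.     0.     1.   ]] [[286.2915991    0.         319.69345791]
 [  0.         286.2915991  195.09257476]
 [  0.           0.           1.        ]]
[321.39405156 232.325941  ]
[320.84646185 201.53088866]
```

View pics/w1.png

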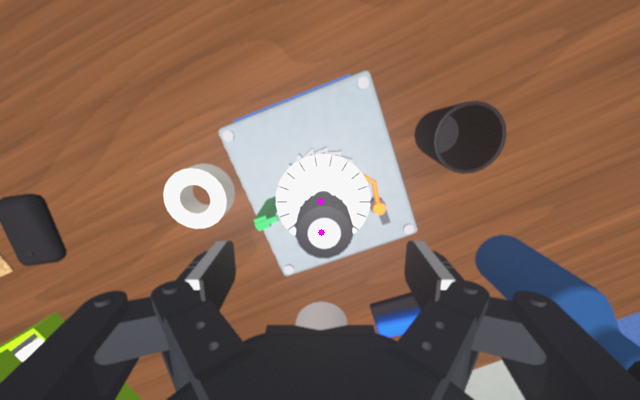

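The wrist view shows the knob top centre at (323,233) against a predicted (321,232), so it agrees to within 2 mm. The knob lies midway between the jaws. I centre the tool, go down and grip lightly.

Call:
move_arm:
  plan:
    - [[0,0,0,-0.11,0.02,0,0],[0,0,0,-0.11,0.02,0.15,0],[0,0,0,-0.11,0.02,0.3,0],[0,0,0,-0.11,0.02,0.45,0],[0,0,0,-0.11,0.02,0.6,0],[0,0,0,-0.11,0.02,0.7,0],[0,0,0,-0.11,0.02,0.76,0],[0,0,0,-0.11,0.02,0.76,0]]
  force: 30

```text
t: 6.15
tcp_pos: [0.5488, -0.0317, 0.177]
tool_rot: [0.216, 0.976, -0.0, -0.0]
force: [0.6, 0.5, 0.2]
finger_gap: 1.001
```

Call:
move_arm:
  plan:
    - [[0,0,0,0,0,0,0.2],[0,0,0,0,0,0,0.35],[0,0,0,0,0,0,0.45],[0,0,0,0,0,0,0.5],[0,0,0,0,0,0,0.55],[0,0,0,0,0,0,0.65],[0,0,0,0,0,0,0.8],[0,0,0,0,0,0,0.8]]
  force: 30

```text
t: 7.15
tcp_pos: [0.549, -0.0317, 0.1774]
tool_rot: [0.216, 0.976, -0.0, 0.0]
force: [-0.5, 0.1, 1.3]
finger_gap: 0.462
```

```bash
cat > chk.py <<'E'
import sys
from station import snapshot,status
from h import *
s=status.sense(); print({k:np.round(s[k],4).tolist() for k in("t","tcp_pos","force","ft_torque","finger_gap")},s["q"].round(3))
n=sys.argv[1]
ims=[]
for c,box in(("top",(300,165,400,255)),("side",(290,145,390,235))):
    d=snapshot(c); x0,y0,x1,y1=box; ims.append(cv2.resize(d["img"][y0:y1,x0:x1,::-1],None,fx=4,fy=4,interpolation=cv2.INTER_CUBIC))
cv2.imwrite(f"pics/{n}.png",np.hstack(ims))
cv2.imwrite(f"pics/{n}w.png",snapshot("wrist")["img"][...,::-1])
E
python3 chk.py g1
```

```text
{'t': 7.15, 'tcp_pos': [0.549, -0.0317, 0.1774], 'force': [-0.5262, 0.0977, 1.3458], 'ft_torque': [-0.0499, 0.0769, 0.0002], 'finger_gap': 0.4624} [-0.261  0.531  1.696 -0.     0.915 -1.396]
```

Gripped (the gap gives 39 mm) and well centred. I ease forward 0.1 rad, then slide down.

Call:
move_arm:
  plan:
    - [[0,0,-0.03,0,0,0,0.8],[0,0,-0.06,0,0,0,0.8],[0,0,-0.09,0,0,0,0.8],[0,0,-0.12,0,0,0,0.8],[0,0,-0.13,0,0,0,0.8],[0,0,-0.13,0,0,0,0.8],[0,0,-0.13,0,0,0,0.8],[0,0,-0.13,0,0,0,0.8]]

```text
t: 8.3
tcp_pos: [0.549, -0.0317, 0.1774]
tool_rot: [0.166, 0.986, 0.0, 0.0]
force: [1.5, -0.8, 1.4]
finger_gap: 0.461
```

```bash
python3 -c "
from station import status
s=status.sense();print(s['force'],s['ft_torque'],s['tool_rot'])"
```

```text
[ 1.46204464 -0.83348462  1.36103958] [-0.02909678 -0.15703551 -0.07584063] [1.66077350e-01 9.86112715e-01 1.88877701e-05 1.64866183e-04]
```

Call:
move_arm:
  plan:
    - [[0,0,0,0,0,0.01,0.8],[0,0,0,0,0,0.02,0.8],[0,0,0,0,0,0.035,0.8],[0,0,0,0,0,0.05,0.8],[0,0,0,0,0,0.065,0.8],[0,0,0,0,0,0.08,0.8],[0,0,0,0,0,0.08,0.8],[0,0,0,0,0,0.08,0.8]]

```text
t: 9.3
tcp_pos: [0.5489, -0.0317, 0.1691]
tool_rot: [0.166, 0.986, 0.0, -0.0]
force: [2.3, -1.0, -1.3]
finger_gap: 0.461
```

```bash
python3 -c "
from station import status
s=status.sense();print(s['tcp_pos'],s['force'],s['ft_torque'],s['tool_rot'])"
```

```text
[ 0.54886825 -0.03167548  0.16907578] [ 2.25688805 -1.01276769 -1.26511125] [ 0.03011795 -0.34067441 -0.1366585 ] [ 1.66091813e-01  9.86110290e-01  2.42188795e-05 -7.47740847e-05]
```

Call:
move_arm:
  plan:
    - [[0,0,0,0,0,0.005,0.8],[0,0,0,0,0,0.01,0.8],[0,0,0,0,0,0.015,0.8],[0,0,0,0,0,0.02,0.8],[0,0,0,0,0,0.025,0.8],[0,0,0,0,0,0.03,0.8],[0,0,0,0,0,0.035,0.8],[0,0,0,0,0,0.04,0.8]]

```text
t: 10.3
tcp_pos: [0.5489, -0.0317, 0.1653]
tool_rot: [0.166, 0.986, 0.0, 0.0]
force: [1.3, -0.2, 1.6]
finger_gap: 0.463
```

```bash
cat > st.py <<'E'
from station import status
s=status.sense();print(s['tcp_pos'].round(4),s['force'].round(2),s['ft_torque'].round(3))
E
python3 st.py
```

```text
[ 0.5489 -0.0317  0.1653] [ 1.27 -0.23  1.56] [ 0.073 -0.296 -0.183]
```

Call:
move_arm:
  plan:
    - [[0,0,0,0,0,0.003,0.8],[0,0,0,0,0,0.006,0.8],[0,0,0,0,0,0.009,0.8],[0,0,0,0,0,0.012,0.8],[0,0,0,0,0,0.015,0.8],[0,0,0,0,0,0.018,0.8],[0,0,0,0,0,0.02,0.8],[0,0,0,0,0,0.02,0.8]]

```text
t: 11.3
tcp_pos: [0.5489, -0.0317, 0.1633]
tool_rot: [0.166, 0.986, -0.0, 0.0]
force: [1.7, 0.0, 1.2]
finger_gap: 0.461
```

```bash
python3 st.py
```

```text
[ 0.5489 -0.0317  0.1633] [1.71 0.05 1.24] [ 0.088 -0.321 -0.201]
```

Call:
move_arm:
  plan:
    - [[0,0,0,0,0,0.004,0.8],[0,0,0,0,0,0.008,0.8],[0,0,0,0,0,0.012,0.8],[0,0,0,0,0,0.016,0.8],[0,0,0,0,0,0.02,0.8],[0,0,0,0,0,0.025,0.8],[0,0,0,0,0,0.03,0.8],[0,0,0,0,0,0.03,0.8]]

```text
t: 12.3
tcp_pos: [0.549, -0.0317, 0.1605]
tool_rot: [0.166, 0.986, -0.0, 0.0]
force: [1.8, 0.0, 3.2]
finger_gap: 0.459
```

```bash
python3 st.py
```

```text
[ 0.549  -0.0317  0.1605] [1.8  0.   3.22] [ 0.072 -0.288 -0.124]
```

Call:
move_arm:
  plan:
    - [[0,0,0,0,0,0.004,0.8],[0,0,0,0,0,0.008,0.8],[0,0,0,0,0,0.012,0.8],[0,0,0,0,0,0.016,0.8],[0,0,0,0,0,0.02,0.8],[0,0,0,0,0,0.02,0.8],[0,0,0,0,0,0.02,0.8],[0,0,0,0,0,0.02,0.8]]

```text
t: 13.3
tcp_pos: [0.549, -0.0317, 0.1586]
tool_rot: [0.166, 0.986, -0.0, 0.0]
force: [1.7, 0.6, 5.7]
finger_gap: 0.459
```

```bash
python3 st.py
```

```text
[ 0.549  -0.0317  0.1586] [1.68 0.57 5.66] [ 0.102 -0.178 -0.133]
```

Call:
move_arm:
  plan:
    - [[0,0,0,0,0,0.005,0.8],[0,0,0,0,0,0.01,0.8],[0,0,0,0,0,0.015,0.8],[0,0,0,0,0,0.02,0.8],[0,0,0,0,0,0.025,0.8],[0,0,0,0,0,0.03,0.8],[0,0,0,0,0,0.03,0.8],[0,0,0,0,0,0.03,0.8]]

```text
t: 14.3
tcp_pos: [0.5491, -0.0317, 0.1561]
tool_rot: [0.166, 0.986, -0.0, 0.0]
force: [0.3, 0.7, 9.6]
finger_gap: 0.459
```

```bash
python3 st.py
```

```text
[ 0.5491 -0.0317  0.1561] [0.28 0.75 9.62] [ 0.084 -0.063 -0.123]
```

Call:
move_arm:
  plan:
    - [[0,0,0,0,0,0.004,0.8],[0,0,0,0,0,0.008,0.8],[0,0,0,0,0,0.012,0.8],[0,0,0,0,0,0.015,0.8],[0,0,0,0,0,0.015,0.8],[0,0,0,0,0,0.015,0.8],[0,0,0,0,0,0.015,0.8],[0,0,0,0,0,0.015,0.8]]

```text
t: 15.3
tcp_pos: [0.5492, -0.0317, 0.1548]
tool_rot: [0.166, 0.986, -0.0, 0.0]
force: [0.3, -0.2, 10.0]
finger_gap: 0.458
```

```bash
python3 st.py; python3 chk.py p1
```

```text
[ 0.5492 -0.0317  0.1548] [ 0.28 -0.21 10.04] [ 0.101 -0.014 -0.142]
{'t': 15.3, 'tcp_pos': [0.5492, -0.0317, 0.1548], 'force': [0.2824, -0.213, 10.0359], 'ft_torque': [0.1006, -0.0144, -0.1424], 'finger_gap': 0.4579} [-0.261  0.565  1.713 -0.     0.862 -1.498]
```

View pics/p1w.png

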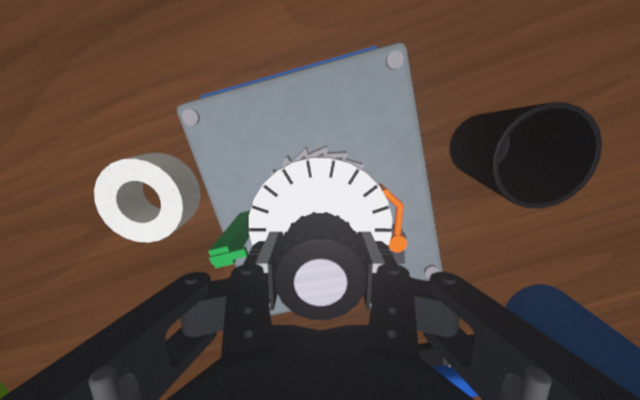

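The wrist view shows the pawl tip near (386,188) and its pivot at (398,243); it is not clear from this view whether the tip is free. A fit gives about 10.2 N now and 14 N at z ≈ 0.151. I press 1 mm more, then start turning back gently.

Call:
move_arm:
  plan:
    - [[0,0,0,0,0,0.004,0.8],[0,0,0,0,0,0.008,0.8],[0,0,0,0,0,0.01,0.8],[0,0,0.05,0,0,0.01,0.8],[0,0,0.1,0,0,0.01,0.8],[0,0,0.15,0,0,0.01,0.8],[0,0,0.2,0,0,0.01,0.8],[0,0,0.25,0,0,0.01,0.8]]

```text
t: 16.45
tcp_pos: [0.5491, -0.0319, 0.1539]
tool_rot: [0.262, 0.965, -0.0, 0.0]
force: [-0.4, -0.1, 11.3]
finger_gap: 0.461
```

```bash
python3 st.py
```

```text
[ 0.5491 -0.0319  0.1539] [-0.44 -0.05 11.26] [ 0.024  0.138 -0.057]
```

Free: the outside torque is still the backward spring. I carry on back, 1.59 units left to just short of zero.

Call:
move_arm:
  plan:
    - [[0,0,0.12,0,0,0,0.8],[0,0,0.24,0,0,0,0.8],[0,0,0.36,0,0,0,0.8],[0,0,0.48,0,0,0,0.8],[0,0,0.6,0,0,0,0.8],[0,0,0.72,0,0,0,0.8],[0,0,0.82,0,0,0,0.8],[0,0,0.9,0,0,0,0.8]]

```text
t: 17.45
tcp_pos: [0.5485, -0.0322, 0.1538]
tool_rot: [0.58, 0.815, -0.001, 0.0]
force: [-0.7, -0.8, 11.7]
finger_gap: 0.458
```

Call:
move_arm:
  plan:
    - [[0,0,0.12,0,0,0,0.8],[0,0,0.24,0,0,0,0.8],[0,0,0.36,0,0,0,0.8],[0,0,0.48,0,0,0,0.8],[0,0,0.58,0,0,0,0.8],[0,0,0.65,0,0,0,0.8],[0,0,0.69,0,0,0,0.8],[0,0,0.69,0,0,0,0.8]]

```text
t: 18.45
tcp_pos: [0.548, -0.0321, 0.1536]
tool_rot: [0.776, 0.63, -0.001, -0.0]
force: [-2.5, -2.2, 10.6]
finger_gap: 0.459
```

```bash
python3 st.py; python3 chk.py r1; python3 -c "
import cv2,numpy as np
a=cv2.imread('pics/r1.png');b=cv2.imread('pics/r1w.png')[100:300,160:480];b=cv2.resize(b,(400,250));
print(a.shape);cv2.imwrite('pics/r1c.png',np.vstack([a[:340],np.pad(b,((0,0),(200,200),(0,0)))]))"
```

```text
[ 0.548  -0.0321  0.1536] [-2.51 -2.23 10.59] [-0.149  0.42  -0.122]
{'t': 18.45, 'tcp_pos': [0.548, -0.0321, 0.1536], 'force': [-2.506, -2.2318, 10.5867], 'ft_torque': [-0.1489, 0.4197, -0.1217], 'finger_gap': 0.4586} [-0.261  0.567  1.715 -0.002  0.862 -0.053]
(360, 800, 3)
```

View pics/r1c.png

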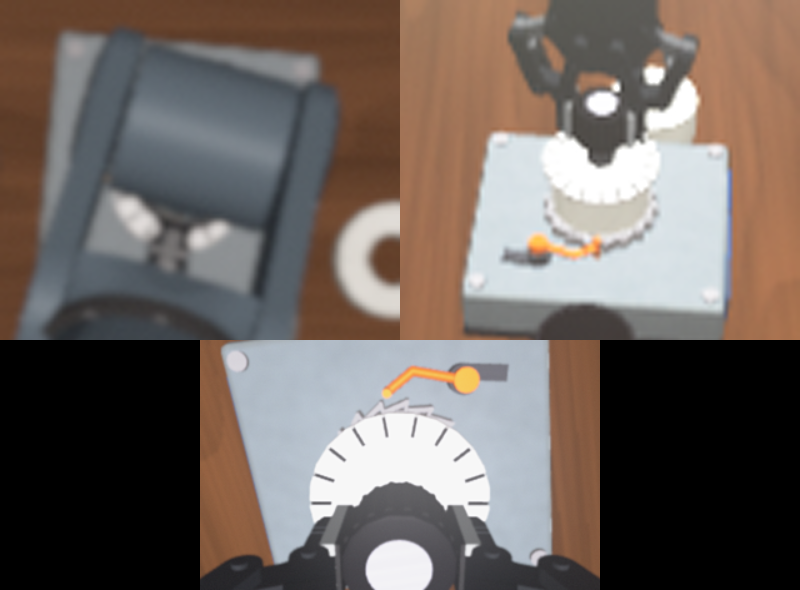

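The wrist crop shows the pawl tip clear of the teeth, and the tool's turn puts the roller at +0.054 rad. I let the knob up there, then ease back onto the tooth.

Call:
move_arm:
  plan:
    - [[0,0,0,0,0,-0.015,0.8],[0,0,0,0,0,-0.03,0.8],[0,0,0,0,0,-0.045,0.8],[0,0,0,0,0,-0.06,0.8],[0,0,0,0,0,-0.075,0.8],[0,0,0,0,0,-0.085,0.8],[0,0,0,0,0,-0.09,0.8],[0,0,0,0,0,-0.09,0.8]]

```text
t: 19.6
tcp_pos: [0.548, -0.0318, 0.1609]
tool_rot: [0.777, 0.63, -0.001, -0.001]
force: [-2.0, -3.5, -2.4]
finger_gap: 0.462
```

Call:
move_arm:
  plan:
    - [[0,0,0.01,0,0,0,0.8],[0,0,0.02,0,0,0,0.8],[0,0,0.03,0,0,0,0.8],[0,0,0.04,0,0,0,0.8],[0,0,0.05,0,0,0,0.8],[0,0,0.06,0,0,0,0.8],[0,0,0.065,0,0,0,0.8],[0,0,0.065,0,0,0,0.8]]

```text
t: 20.6
tcp_pos: [0.5479, -0.0316, 0.1616]
tool_rot: [0.792, 0.61, -0.001, -0.001]
force: [-4.0, -3.4, -3.3]
finger_gap: 0.461
```

```bash
python3 st.py; cat > tick.py <<'E'
# phase of rim ticks and the red mark, seen by the wrist camera, in winder angle (deg, 0 = pointer)
import sys
from station import snapshot
from h import *
d=snapshot("wrist"); cv2.imwrite(f"pics/{sys.argv[1]}.png",d["img"][...,::-1])
c=np.array([.5485,-.032]); g=d["img"].astype(np.float32)
A=np.arange(0,360,.5); out=[]
for a in A:
    w=np.radians(a-90-4.5); col=[]
    for r in(.036,.038,.040,.042):
        u=px(d,[c[0]+r*np.cos(w),c[1]+r*np.sin(w),.119]); col.append(cv2.getRectSubPix(g,(1,1),tuple(map(float,u)))[0,0])
    out.append(np.mean(col,0))
out=np.array(out); b=out.min(1); ok=[a for i,a in enumerate(A[1:-1],1) if b[i]<b[i-1] and b[i]<=b[i+1] and 40<b[i]<190 and max(b[max(i-10,0):i+10])>215]
print("ticks",ok); print("phase",[round((a+10)%20-10,1) for a in ok])
print("red",A[(out[:,0]-out[:,1]>60)])
E
python3 tick.py u1; python3 st.py
```

```text
[ 0.5479 -0.0316  0.1616] [-3.99 -3.36 -3.35] [-0.781  0.642  0.187]
ticks [np.float64(66.5), np.float64(81.0), np.float64(101.0), np.float64(121.0), np.float64(140.5), np.float64(160.0), np.float64(180.0), np.float64(199.5), np.float64(219.0), np.float64(238.5), np.float64(258.5), np.float64(273.5)]
phase [np.float64(6.5), np.float64(1.0), np.float64(1.0), np.float64(1.0), np.float64(0.5), np.float64(0.0), np.float64(0.0), np.float64(-0.5), np.float64(-1.0), np.float64(-1.5), np.float64(-1.5), np.float64(-6.5)]
red []
[ 0.5479 -0.0316  0.1616] [-3.27 -4.27 -4.11] [-0.733  0.654  0.168]
```

Ticks are in phase at a whole notch (about 0°) and the torque has reversed sign, so the pawl carries the roller at zero. Now the first click forward, with a small overshoot, then settle and rest.

Call:
move_arm:
  plan:
    - [[0,0,-0.08,0,0,0,0.8],[0,0,-0.16,0,0,0,0.8],[0,0,-0.24,0,0,0,0.8],[0,0,-0.32,0,0,0,0.8],[0,0,-0.4,0,0,0,0.8],[0,0,-0.47,0,0,0,0.8],[0,0,-0.53,0,0,0,0.8],[0,0,-0.53,0,0,0,0.8]]

```text
t: 21.65
tcp_pos: [0.5485, -0.0317, 0.1617]
tool_rot: [0.65, 0.76, -0.0, -0.0]
force: [-2.8, -3.4, -3.1]
finger_gap: 0.46
```

Call:
move_arm:
  plan:
    - [[0,0,0.02,0,0,0,0.8],[0,0,0.04,0,0,0,0.8],[0,0,0.06,0,0,0,0.8],[0,0,0.08,0,0,0,0.8],[0,0,0.085,0,0,0,0.8],[0,0,0.085,0,0,0,0.8],[0,0,0.085,0,0,0,0.8],[0,0,0.085,0,0,0,0.8]]

```text
t: 22.65
tcp_pos: [0.5483, -0.0317, 0.1617]
tool_rot: [0.674, 0.738, -0.001, -0.0]
force: [-4.1, -4.6, -3.2]
finger_gap: 0.464
```

```bash
python3 st.py; python3 tick.py c1
```

```text
[ 0.5483 -0.0317  0.1617] [-4.07 -4.63 -3.24] [-0.726  0.746  0.104]
ticks [np.float64(86.5), np.float64(101.0), np.float64(121.0), np.float64(140.5), np.float64(160.5), np.float64(180.0), np.float64(199.5), np.float64(219.0), np.float64(239.0), np.float64(258.5), np.float64(278.5), np.float64(294.0)]
phase [np.float64(6.5), np.float64(1.0), np.float64(1.0), np.float64(0.5), np.float64(0.5), np.float64(0.0), np.float64(-0.5), np.float64(-1.0), np.float64(-1.0), np.float64(-1.5), np.float64(-1.5), np.float64(-6.0)]
red []
```

Seated in notch 1, with the torque on the pawl side. Second click.

Call:
move_arm:
  plan:
    - [[0,0,-0.08,0,0,0,0.8],[0,0,-0.16,0,0,0,0.8],[0,0,-0.24,0,0,0,0.8],[0,0,-0.32,0,0,0,0.8],[0,0,-0.4,0,0,0,0.8],[0,0,-0.47,0,0,0,0.8],[0,0,-0.53,0,0,0,0.8],[0,0,-0.53,0,0,0,0.8]]

```text
t: 23.7
tcp_pos: [0.5488, -0.0318, 0.1618]
tool_rot: [0.508, 0.862, -0.0, -0.0]
force: [-2.6, -4.2, -3.2]
finger_gap: 0.461
```

Call:
move_arm:
  plan:
    - [[0,0,0.02,0,0,0,0.8],[0,0,0.04,0,0,0,0.8],[0,0,0.06,0,0,0,0.8],[0,0,0.08,0,0,0,0.8],[0,0,0.085,0,0,0,0.8],[0,0,0.085,0,0,0,0.8],[0,0,0.085,0,0,0,0.8],[0,0,0.085,0,0,0,0.8]]

```text
t: 24.7
tcp_pos: [0.5486, -0.0317, 0.1618]
tool_rot: [0.536, 0.844, -0.0, -0.0]
force: [-3.2, -3.8, -3.0]
finger_gap: 0.461
```

```bash
python3 st.py; python3 tick.py c2
```

```text
[ 0.5486 -0.0317  0.1618] [-3.21 -3.84 -3.05] [-0.859  0.747  0.086]
ticks [np.float64(106.5), np.float64(120.5), np.float64(140.5), np.float64(160.5), np.float64(180.0), np.float64(199.5), np.float64(219.5), np.float64(239.0), np.float64(258.5), np.float64(278.5), np.float64(298.5), np.float64(314.5)]
phase [np.float64(6.5), np.float64(0.5), np.float64(0.5), np.float64(0.5), np.float64(0.0), np.float64(-0.5), np.float64(-0.5), np.float64(-1.0), np.float64(-1.5), np.float64(-1.5), np.float64(-1.5), np.float64(-5.5)]
red []
```

Seated at the second click. I open, rise clear and look.

Call:
move_arm:
  plan:
    - [[0,0,0,0,0,0,0.45],[0,0,0,0,0,0,0.35],[0,0,0,0,0,0,0.25],[0,0,0,0,0,0,0.15],[0,0,0,0,0,0,0.05],[0,0,0,0,0,0,0],[0,0,0,0,0,0,0],[0,0,0,0,0,0,0]]

```text
t: 25.75
tcp_pos: [0.5489, -0.0317, 0.1618]
tool_rot: [0.536, 0.844, 0.0, -0.0]
force: [-0.2, 0.2, 0.4]
finger_gap: 1.001
```

Call:
move_arm:
  plan:
    - [[0,0,0,0,0,-0.1,0],[0,0,0,0,0,-0.25,0],[0,0,0,0,0,-0.4,0],[0,0,0,0,0,-0.55,0],[0,0,0,0,0,-0.7,0],[0,0,0,0,0,-0.85,0],[0,0,0,0,0,-1,0],[0,0,0,0,0,-1,0]]

```text
t: 26.75
tcp_pos: [0.5497, -0.0319, 0.2633]
tool_rot: [0.536, 0.844, 0.0, 0.002]
force: [0.2, -0.2, -0.2]
finger_gap: 0.998
```

Call:
move_arm:
  plan:
    - [[0,0,0,0.13,0,0,0],[0,0,0,0.28,0,0,0],[0,0,0,0.42,0,0,0],[0,0,0,0.56,0,0,0],[0,0,0,0.7,0,0,0],[0,0,0,0.85,0,0,0],[0,0,0,1,0,0,0],[0,0,0,1,0,0,0]]

```text
t: 27.75
tcp_pos: [0.5056, 0.0599, 0.2618]
tool_rot: [0.535, 0.845, -0.0, -0.0]
force: [-0.4, -0.4, -0.1]
finger_gap: 1.002
```

```bash
python3 st.py; python3 tick.py e1; python3 chk.py e2; python3 -c "
import cv2,numpy as np
a=cv2.imread('pics/e2.png');b=cv2.imread('pics/e2w.png');b=cv2.resize(b,(384,240))
cv2.imwrite('pics/e2c.png',np.vstack([a,np.pad(b,((0,0),(208,208),(0,0)))]))"
```

```text
[0.5056 0.0599 0.2618] [-0.42 -0.43 -0.05] [-0.02  -0.017  0.035]
ticks [np.float64(238.5), np.float64(338.0)]
phase [np.float64(-1.5), np.float64(-2.0)]
red []
{'t': 27.8, 'tcp_pos': [0.5062, 0.0592, 0.2619], 'force': [0.7985, -0.2487, 0.2991], 'ft_torque': [0.0011, -0.0161, 0.006], 'finger_gap': 0.9972} [-0.103  0.361  1.708 -0.     1.072 -0.544]
```

View pics/e2c.png

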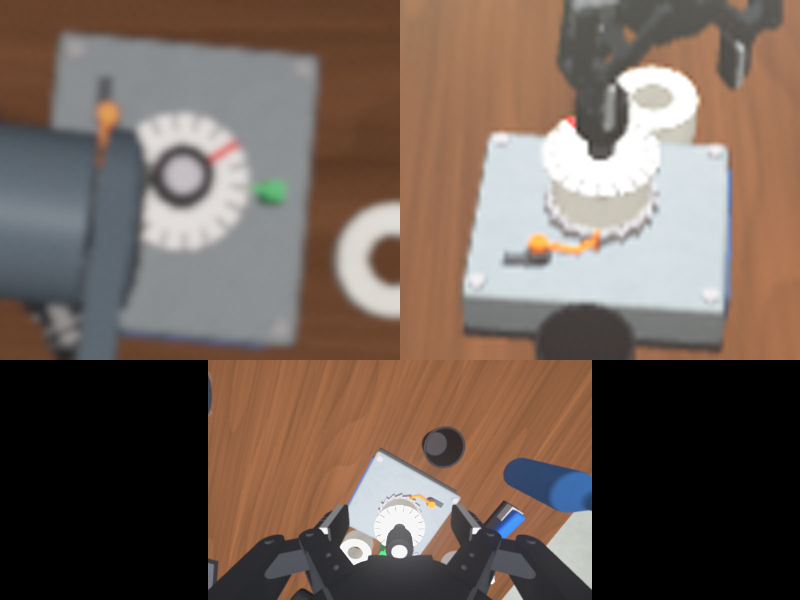

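The final top view shows the red mark at crop (225,152), with the rim centre at (180,182) and the pointer at (270,190). That puts the mark about 39° counter-clockwise of the pointer, which is two notches. The side view shows the pawl in the teeth, and the arm is clear.

```bash
python3 -c "
from station import manip
print(manip.sign_off())"
```

```text
the job is handed in; nothing more can be done
None
```

The roller now sits on the second click past the start line, held by the pawl. I handed the job in at about 28 s; no verdict was reported.

**What I did:**
- I gripped the knob at 30 N, eased it forward 0.1 rad and slid it about 17 mm down to its shoulder. I then pressed it to about 11 N, against the 14 N stop.
- I turned the roller back four notches, let the knob up just forward of the zero line, and eased it back onto the tooth.
- I then made two separate clicks forward, with a short rest in each notch, before releasing the knob and moving the arm clear.

**Last checks:**
- **Position:** the red mark stands about 39° counter-clockwise of the pointer in the last top view; two notches are 40°.
- **Pawl:** it was clearly off the teeth during the turn back. In the last side view it looks seated again.
- **Each stop:** the rim ticks were within about 1.5° of a whole notch, and the torque was on the pawl, at 0.19 N m or less.
- **Surroundings:** the arm came away free, with no force on the tool and nothing else on the desk touched.

**Not directly seen:** the gripper hid the red mark while it was at the pointer. That zero rests on the tool's measured turn and the tick phase, and the final two-notch reading agrees with it. A last tick reading taken from the moved-away pose found only two stray ticks, so I did not use it.

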